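# Wind down the coffee canister's wing nut

## Task

Shut the coffee canister: push the wings of its red wing nut round clockwise (seen from above) with the fingertips, stroke after stroke, until the nut is fully home and the lid sits down on its rubber seal. Do not pinch or force the nut, leave the other things on the shelf where they stand, and finish with the hand clear.

Things in the scene. Friction and masses are not known exactly. Their poses are not given: they have to be found in the camera images.
- canister: glass coffee canister (110 mm across) in a wooden cradle (136 mm) screwed to the shelf: it does not move. Origin: centre of the underside, z up. Its own -x axis points to its front, where an upright bolt carrying the wing nut stands 96 mm from the canister's axis; the lid is hinged at the opposite side.
- wing_nut (a joint): turn of the red wing nut, rad; grows as it is turned clockwise seen from above. 0 loosest, 8.5 hard stop with the lid fully shut; starts between 0 and 2.5. Loose: about 2 N at a wing turns it, and it stays where it is left. A turn takes it 5 mm down the bolt and the lid down with it.
- nut_axis (a point): point on the nut's vertical axis at mid-height of the wings, 168 mm above the shelf when loosest, 162 mm when home. Two opposite upright wings, each 6 mm thick, 24 mm tall (12 mm above and below this point), reach from the hub (12 mm radius at its foot) to 38 mm from the axis. The lid's tab lies at least 20 mm below this point; the bolt does not stand above the wings.
- wing_tip (a point): outer end of one wing, mid-height, 38 mm from the axis; the other wing is exactly opposite. At joint value 0 this wing points along the canister's +x axis (towards the dome).
- dome_top (a point): top centre of the lid's grey dome, up to 184 mm above the shelf, on the canister's axis. The dome is 96 mm across; its side is 48 mm from the bolt's axis, so a fingertip cannot be swept all the way round the nut: the front 230 degrees or so are open.
- lid_front (a point): front end of the lid's steel tab, on its top, beyond the bolt; about 146 mm above the shelf when the nut is loosest, 139 mm when the lid is fully shut.
- tea_jar: green glass tea jar with a wooden cap, 90 mm across, 160 mm tall; origin at the centre of its underside. Loose bystander, to be left alone.
- frother: steel milk frother, 110 mm across, 168 mm tall, handle and toggle switch; origin at the centre of its underside. Loose bystander, to be left alone.
- saucer: white ceramic saucer, 140 mm across, 18 mm tall; origin at the centre of its underside. Loose bystander, to be left alone.
- stirrer: flat wooden stirrer, 140 x 9 x 5 mm, length along x; origin at the centre of its underside. Loose bystander, to be left alone.
- scoop: small grey plastic scoop, bowl 42 mm across, 28 mm tall, handle reaching 94 mm from the bowl's centre; origin at the centre of its underside (the bowl; the handle points along its -x). Loose bystander, to be left alone.
- cup: blue ceramic cup, 70 mm across, 75 mm tall; origin at the centre of its underside. Loose bystander, to be left alone.

How it is judged:
By the outcome, as a careful person would: the job done as asked, in the order asked, and still so for the second after the job is handed in, with the robot touching nothing.
It also fails if it takes over 53 s, if anything falls off the work surface, if the arm or the gripper's body presses on something with over 40 N, if the wrist force passes 120 N, or if a joint passes its speed limit or range.

## Robot

A 6-joint arm with a two-finger parallel gripper is mounted at the origin on the work surface. World frame = base frame: x ahead of the robot, y to its left, z up, the work surface at z = 0. Lengths are in m, angles in rad, forces in N, time in s.
With the tool pointing down it reaches from about 0.4 to 0.925 m from the base axis. Payload 3.4 kg.
Tool frame: the origin (TCP) lies at the very end of the fingers, on their centre line; the grasp point (between the pads) lies 19 mm behind it (manip.grip_point_offset is the distance from the TCP to the grasp point, in m); z points along the fingers, y is the line along which they close (so a half turn about z gives the same grasp; the last joint's range is limited). The gripper opens to 85 mm and grips with 20 to 120 N. Pads are 22 mm wide; open, the fingers measure 114 mm over their backs; the gripper's body (76 mm by 85 mm) begins 54 mm behind the grasp point. The pads swing forward as they close: fully open they stand 13 mm farther back than shut.
Start: joints at [-1.188, 0.307, 1.506, -0, 1.328, -0.073], TCP at [0.253, -0.516, 0.231] pointing down, gripper open.
Joint ranges: [-3.12, 3.12], [-1.05, 2.28], [0.14, 2.33], [-1.42, 4.57], [0.1, 2.73], [-2.68, 2.68]. Speed limits (rad/s): [2.57, 2.57, 3.14, 3.14, 3.14, 3.14].

## Interface

Orientations are given as a unit quaternion [w, x, y, z].
In Python, from workcell import manip gives the robot as it stands. The module is installed in compiled form; this text tells all that it offers. Calls block until the motion is done:
- manip.goto(position, orientation): joint-space move of the TCP to a pose.
- manip.line_to(position, rotation=None, feed=0.15, until_force=None): straight line of the TCP; rotation=None keeps the orientation; feed is the mean speed in m/s. With until_force (N) it stops when the force on the tool has changed by that much, and returns True; else False.
- manip.move_joints(angles): joint-space move.
- manip.move_gripper(opening): opening from 0.0 (shut) to 1.0 (fully open); the grip force is fixed at half the most; returns when the fingers have stopped.
- manip.hold(seconds).
- manip.solve_ik(position, orientation): joint angles nearest the present ones, or None.
- manip.read_camera(name): name is "scene" or "top" or "wrist"; returns a dict with "frame" (384x512x3 uint8, red, green, blue), "z_map" (384x512 float32, m along the optical axis (not along the pixel's ray), 0 where there is no reading), "camera_matrix" (3x3 intrinsics, pixels), "k1" (the pictures are not rectified: a ray, as slopes to the right and down, at radius r is drawn at 1 + k1 r^2 times it, then the intrinsics apply), "position" and "rotation" of the camera in the world. Camera axes: x right, y up, looking along -z (the intrinsics and any distortion apply to the point x, -y, -z); pixel columns grow to the right and rows downward; lengths in m; the calibration is good to about 2 mm. A picture is of the moment at which its call begins.
A pose or a line that the arm cannot do raises manip.Unreachable and nothing moves.
- manip.finish_job(): hands the job in; it is judged then, once.
Trained networks look in a picture, given as the dict that the camera call returned (one of the last four; its "shot" number tells which), for a name from the list of things; names that differ only in an ending like _2 or _b are one class to them, and where a whole thing is asked for, a point or a joint stands for the part that bears it (a point fixed in the world has none). Each returns a list of dicts, best first, with "conf" (0 to 1); they miss things now and then, are a little off and sometimes report something else, mostly with a low value. They report only what shows in the picture. A call takes as long as a camera call.
- manip.recognise(query, picture): "extent" ([left, top, right, bottom] in pixels, round what is visible of it).
- manip.landmark_of(query, picture): "position" ([column, row] in pixels: a listed point, or the origin of a listed thing).
Readings, each from a call of its own:
- manip.current_t(): time.
- manip.current_joint_positions(): joint angles.
- manip.current_joint_vel(): joint speeds.
- manip.current_effort(): joint torques, N m.
- manip.current_tool_pos(): TCP position.
- manip.current_tcp_rot(): TCP orientation.
- manip.current_wrist_force(): force on the tool from outside, world axes, zero at the start.
- manip.current_ft_torque(): the same for the moment, N m.
- manip.current_grip_width(): opening from 0.0 (shut) to 1.0 (fully open).
- manip.current_grip_force(): force on a finger pad.
Only numpy, scipy, OpenCV 4.12 (cv2) and the standard library are available. Lean on these libraries where they do the work, as an engineer would, in place of code of your own. Each camera call takes 0.05 s, during which the arm holds its last target. There are 200 camera calls.

## Working session

There is one attempt and no reset: what is moved stays moved. The work goes in short steps, each a Python script; the robot and the scene stay as the last script left them, time stands still between calls to the robot, and variables do not carry over. Pictures are saved under pics/ and viewed, at most 10 in all, crops included, and the job is handed in when it is done.

```bash
mkdir -p pics; cat > h.py <<'E'
import numpy as np, cv2
from workcell import manip
from scipy.spatial.transform import Rotation as R
def rot(c):
    r=np.array(c["rotation"],float)
    return r if r.shape==(3,3) else R.from_quat(r,scalar_first=True).as_matrix()
def ray(c,px):
    K=np.array(c["camera_matrix"]); u=(px[0]-K[0,2])/K[0,0]; v=(px[1]-K[1,2])/K[1,1]
    rd=np.hypot(u,v); r=rd
    for _ in range(20): r=rd/(1+c["k1"]*r*r)
    s=r/rd if rd>0 else 1
    return rot(c)@np.array([u*s,-v*s,-1.])
def at_z(c,px,z):
    d=ray(c,px); p=np.array(c["position"]); return p+d*(z-p[2])/d[2]
def at_depth(c,px):
    i,j=int(round(px[1])),int(round(px[0])); w=c["z_map"][max(i-1,0):i+2,max(j-1,0):j+2]; w=w[w>0]
    return np.array(c["position"])+ray(c,px)*np.median(w) if len(w) else None
def save(c,n): cv2.imwrite("pics/"+n,c["frame"][:,:,::-1])
E
python3 - <<'E'
from h import *
np.set_printoptions(precision=4,suppress=True)
zs=dict(nut_axis=.166,wing_tip=.166,dome_top=.183,lid_front=.145,canister=0,tea_jar=0,frother=0,saucer=0,stirrer=0,scoop=0,cup=0)
for n in("scene","top"):
    c=manip.read_camera(n); save(c,n+"0.png"); print(n,c["position"],rot(c).tolist())
    for q,z in zs.items():
        for d in manip.landmark_of(q,c)[:2]:
            print(q,round(d["conf"],2),np.round(d["position"],1),at_z(c,d["position"],z),at_depth(c,d["position"]))
print(manip.current_t(),manip.current_tcp_rot())
E
```

```text
scene [0.9423 0.6536 1.1563] [[-0.8924201657571273, -0.3447397796215535, 0.291102614375935], [0.45108614832260246, -0.6964939338751748, 0.5580479252416971], [0.010369886281955148, 0.6293255790300966, 0.7770725712807864]]
nut_axis 0.51 [318.3 259.3] [0.5346 0.2064 0.166 ] [0.5348 0.2067 0.1665]
wing_tip 0.43 [324.5 246.2] [0.5031 0.1828 0.166 ] [ 0.4294  0.1037 -0.0002]
dome_top 0.93 [278.9 264. ] [0.6269 0.1848 0.183 ] [0.6255 0.1827 0.1786]
lid_front 0.83 [318.4 264.4] [0.5329 0.2088 0.145 ] [0.5451 0.2221 0.1753]
lid_front 0.53 [238.4 117.1] [ 0.4842 -0.3189  0.145 ] [ 0.4401 -0.4125  0.0476]
canister 0.95 [278.4 298.2] [0.6165 0.1834 0.    ] [0.6498 0.2315 0.1182]
canister 0.4 [267.4 166.9] [ 0.4351 -0.2188  0.    ] [ 0.436  -0.2173  0.0021]
tea_jar 0.8 [212.4 212.3] [ 0.6568 -0.1365  0.    ] [ 0.6709 -0.0973  0.0573]
frother 0.74 [238.8 117.8] [ 0.4188 -0.4547  0.    ] [ 0.4388 -0.4123  0.0442]
frother 0.45 [212.5 209.4] [ 0.6523 -0.1457  0.    ] [ 0.6696 -0.098   0.069 ]
saucer 0.86 [300.2 196.3] [ 0.4022 -0.0748  0.    ] [ 0.403  -0.0738  0.0017]
stirrer 0.69 [275.5 262.3] [0.5
[... 1112 characters left out ...]
1 [269.5 156.9] [ 0.6585 -0.144   0.    ] [ 0.6217 -0.1366  0.1594]
tea_jar 0.42 [126.9 200. ] [0.5408 0.2539 0.    ] [0.5223 0.1924 0.169 ]
frother 0.75 [382.4 242.3] [ 0.4167 -0.4505  0.    ] [ 0.4188 -0.4091  0.1139]
frother 0.5 [152.9 171.3] [0.6209 0.1833 0.    ] [0.5934 0.1415 0.1434]
saucer 0.63 [246.3 246.5] [ 0.4099 -0.0769  0.    ] [ 0.41   -0.077   0.0041]
stirrer 0.69 [300.4 238.1] [ 0.431  -0.2251  0.    ] [ 0.431  -0.2244  0.0049]
scoop 0.92 [140.9 235.7] [0.4419 0.2121 0.    ] [0.4418 0.2107 0.0042]
cup 0.7 [229.  145.8] [ 0.6917 -0.0302  0.    ] [ 0.6904 -0.0305  0.005 ]
cup 0.32 [155.4 174.1] [0.6129 0.176  0.    ] [0.5873 0.1366 0.1391]
1.2 [-0.      0.9741  0.2259  0.    ]
```

```bash
python3 - <<'E'
from h import *
np.set_printoptions(precision=4,suppress=True)
a=cv2.imread("pics/scene0.png");b=cv2.imread("pics/top0.png")
cv2.imwrite("pics/v1.png",np.hstack([cv2.resize(a[190:340,220:370],(400,400)),cv2.resize(b[110:260,80:230],(400,400))]))
# move so that wrist camera sees the nut from above
q=manip.current_tcp_rot()
manip.goto([.40,.12,.40],[0,1,0,0]); c=manip.read_camera("wrist"); save(c,"w1.png")
print(manip.current_tool_pos(),c["position"],rot(c),c["camera_matrix"],c["k1"],manip.current_joint_positions())
for n in ("nut_axis","wing_tip","dome_top","lid_front"):
    for d in manip.landmark_of(n,c)[:2]: print(n,d)
E
```

```text
[0.4003 0.1195 0.3997] [0.4728 0.1198 0.543 ] [[ 0.0007  0.9579  0.2871]
 [-1.      0.0005  0.0006]
 [ 0.0004 -0.2871  0.9579]] [[282.7114   0.     256.6635]
 [  0.     282.7114 185.4362]
 [  0.       0.       1.    ]] -0.056756975062465076 [ 0.1891 -0.0148  1.487  -0.0002  1.6698  1.7608]
nut_axis {'position': [188.0, 54.7], 'conf': 0.84}
wing_tip {'position': [213.0, 78.2], 'conf': 0.95}
lid_front {'position': [190.4, 57.8], 'conf': 0.59}
```

View pics/v1.png

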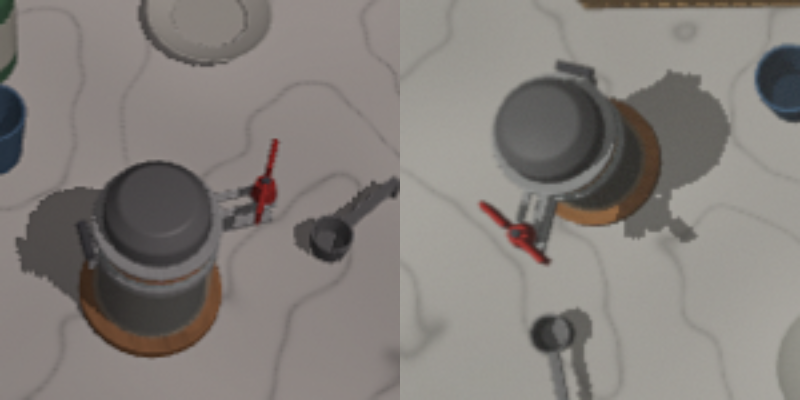

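View pics/w1.png

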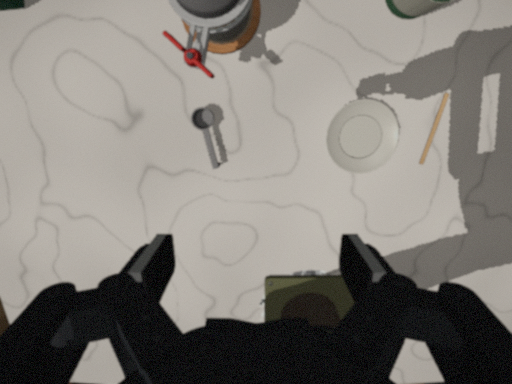

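```bash
cat >> h.py <<'E'
def red(c):
    hsv=cv2.cvtColor(c["frame"],cv2.COLOR_RGB2HSV)
    m=((hsv[...,0]<8)|(hsv[...,0]>172))&(hsv[...,1]>140)&(hsv[...,2]>50)
    n,l,s,_=cv2.connectedComponentsWithStats(m.astype(np.uint8),connectivity=8)
    if n<2: return None
    k=1+np.argmax(s[1:,4]); v,u=np.nonzero(l==k)
    return np.array([at_depth(c,(a,b)) for a,b in zip(u,v) if c["z_map"][b,a]>0])
def measure(c,verbose=True):
    P=red(c); P=P[(P[:,2]>.14)&(P[:,2]<.2)]
    zt=np.percentile(P[:,2],90); T=P[P[:,2]>zt-.006]
    (cx,cy),(w,h),_=cv2.minAreaRect(T[:,:2].astype(np.float32)*1000)
    d=np.linalg.svd(T[:,:2]-T[:,:2].mean(0))[2][0]
    print("nut c",cx/1000,cy/1000,"dims",w,h,"az",np.degrees(np.arctan2(d[1],d[0]))%180,"ztop",zt,len(T))
E
python3 - <<'E'
from h import *
np.set_printoptions(precision=4,suppress=True)
manip.goto([.50,.207,.36],[0,1,0,0]); manip.move_gripper(0)
c=manip.read_camera("wrist"); save(c,"w2.png"); measure(c)
for n,z in (("nut_axis",.166),("wing_tip",.166),("dome_top",.183),("lid_front",.144)):
    for d in manip.landmark_of(n,c)[:2]: print(n,d,at_z(c,d["position"],z),at_depth(c,d["position"]))
# dome circle
P=[at_depth(c,(u,v)) for v in range(0,384,2) for u in range(0,512,2) if c["z_map"][v,u]>0]
P=np.array(P);D=P[(P[:,2]>.165)&(P[:,0]>.55)&(P[:,2]<.2)]
print(len(D),D.min(0),D.max(0),cv2.minEnclosingCircle(D[:,:2].astype(np.float32)*1000))
print(manip.current_t(),manip.current_tool_pos(),manip.current_joint_positions())
N=np.array([.53,.207])
for th in range(60,300,20):
    t=np.radians(th); p=N+.028*np.array([np.cos(t),np.sin(t)])
    for f in (0,180):
        # tool x along radial az th+f, z down
        q=(R.from_euler('z',th+f,degrees=True)*R.from_quat([0,1,0,0],scalar_first=True)).as_quat(scalar_first=True)
        s=manip.solve_ik([p[0],p[1],.16],q); print(th,f,None if s is None else np.array(s)[[0,4,5]],end=" | ")
    print()
E
```

```text
nut c 0.528962158203125 0.20307283020019531 dims 71.32968139648438 5.21019172668457 az 47.383518954609826 ztop 0.17947837323038224 194
nut_axis {'position': [261.5, 140.8], 'conf': 0.63} [0.527  0.2014 0.166 ] [0.5275 0.2015 0.1697]
wing_tip {'position': [286.5, 163.4], 'conf': 0.67} [0.4996 0.1708 0.166 ] [0.464  0.153  0.0013]
dome_top {'position': [281.4, 48.6], 'conf': 0.58} [0.626  0.1814 0.183 ] [0.6264 0.1812 0.1804]
lid_front {'position': [259.8, 139.7], 'conf': 0.6} [0.5254 0.2032 0.144 ] [0.5288 0.2035 0.1698]
1341 [0.5517 0.137  0.165 ] [0.666  0.2304 0.1808] ((605.2933349609375, 193.56402587890625), 64.73402404785156)
5.475 [0.5    0.207  0.3599] [0.3145 0.1865 1.3537 0.     1.6016 1.8852]
60 0 [0.3305 1.1818 0.8541] | 60 180 [ 0.3305  1.1818 -2.2875] | 
80 0 [0.341  1.1754 0.5155] | 80 180 [ 0.341   1.1754 -2.6261] | 
100 0 [0.3467 1.1675 0.1721] | 100 180 None | 
120 0 [ 0.3466  1.1591 -0.177 ] | 120 180 None | 
140 0 [ 0.3406  1.1512 -0.5321] | 140 180 [0.3406 1.1512 2.6095] | 
160 0 [ 0.329   1.1448 -0.8927] | 160 180 [0.329  1.1448 2.2489] | 
180 0 [ 0.3133  1.1405 -1.2575] | 180 180 [0.3133 1.1405 1.8841] | 
200 0 [ 0.2955  1.1389 -1.6244] | 200 180 [0.2955 1.1389 1.5172] | 
220 0 [ 0.278   1.1401 -1.991 ] | 220 180 [0.278  1.1401 1.1506] | 
240 0 [ 0.2632  1.144  -2.3548] | 240 180 [0.2632 1.144  0.7868] | 
260 0 None | 260 180 [0.2531 1.1502 0.4277] | 
280 0 None | 280 180 [0.2488 1.158  0.0743] |
```

View pics/w2.png

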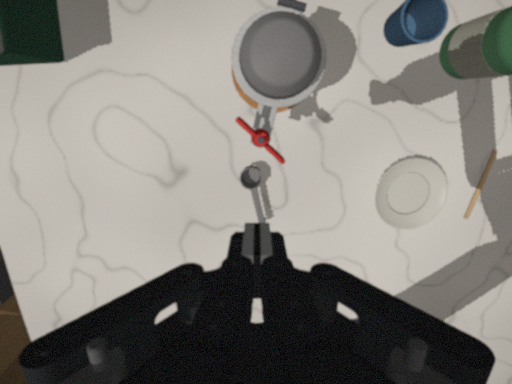

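```bash
cat >> h.py <<'E'
N=np.array([.5285,.2027]); RR=.028
def pose(w,gap,q,a=.0075,dz=-.006):
    t=np.radians(w); u=np.array([np.cos(t),np.sin(t)]); v=np.array([-u[1],u[0]])
    p=N+RR*u+(a+.003+gap)*v
    z=.168-.005*q/(2*np.pi)+dz
    Q=(R.from_euler('z',w,degrees=True)*R.from_quat([0,1,0,0],scalar_first=True)).as_quat(scalar_first=True)
    return [p[0],p[1],z],Q
def enter(w,q,gap=.010):
    p,Q=pose(w,gap,q); manip.goto([p[0],p[1],.215],Q); 
    print("descend hit",manip.line_to(p,feed=.08,until_force=8))
def leave(w,q):
    p,Q=pose(w,.008,q); manip.line_to(p,feed=.05); manip.line_to([p[0],p[1],.215],feed=.15)
def stroke(w0,w1,q0,step=20,feed=.035,uf=12):
    """push the wing from az w0 down to w1; returns last az"""
    n=max(1,int(np.ceil((w0-w1)/step)))
    f0=manip.current_wrist_force(); last=w0
    for w in np.linspace(w0,w1,n+1):
        p,Q=pose(w,0,q0+np.radians(w0-w)); h=manip.line_to(p,Q,feed=feed,until_force=uf); last=w
        print(round(w),np.round(np.array(manip.current_wrist_force())-f0,1),h)
        if h: break
    return last
E
python3 - <<'E'
from h import *
q=2.10; enter(227.4,q); l=stroke(227.4,60,q); q+=np.radians(227.4-l)
leave(l,q); manip.goto([.50,.207,.36],[0,1,0,0])
c=manip.read_camera("wrist"); measure(c); print(q,manip.current_t())
E
```

```text
descend hit False
227 [ 1.1 -0.7  0.7] False
209 [ 1.5 -1.5  1.9] False
190 [-0.5 -1.5  2.2] False
172 [-0.4 -1.3  1.4] False
153 [-0.9 -1.2  1.8] False
134 [-2.4  0.   2.6] False
116 [-2.3  0.2  1.1] False
97 [-2.8  1.6  0.6] False
79 [-1.9  1.2 -1.2] False
60 [-1.2  1.9 -0.8] False
nut c 0.528715087890625 0.20306549072265626 dims 71.52711486816406 5.491360664367676 az 44.91438003253984 ztop 0.1768512815512827 186
5.0216811678385085 16.2417
```

```bash
sed -i 's/a=.0075/a=.0145/' h.py; python3 - <<'E'
from h import *
q=5.285; enter(224.9,q); l=stroke(224.9,58,q); q+=np.radians(224.9-l)
l=stroke(l-2,28,q,step=2,feed=.012,uf=6)
print(l,manip.current_t())
leave(l,q); manip.goto([.50,.207,.36],[0,1,0,0])
c=manip.read_camera("wrist"); measure(c); print(manip.current_t())
E
```

```text
descend hit False
225 [ 0.2 -0.8  0.1] False
206 [1.1 0.6 0.3] False
188 [ 0.5 -0.8  1.9] False
169 [ 1.8 -1.5  1.1] False
151 [0.5 0.4 0.5] False
132 [0.5 0.1 0.6] False
114 [-1.3 -0.6 -1.1] False
95 [ 0.5  0.7 -0.8] False
77 [-0.9  0.2 -0.4] False
58 [ 0.   0.6 -0.7] False
56 [-0.4  0.1  0.3] False
54 [-1.2  0.6  0.4] False
52 [-1.4  0.4  0.6] False
50 [-1.  -0.   0.8] False
48 [-0.8 -0.   0.7] False
46 [-0.7  1.   0.7] False
44 [-1.3  0.3  0.6] False
42 [-0.7  1.6  1.7] False
40 [-0.5  0.5  0.5] False
38 [-1.   0.2  0.5] False
36 [-0.9  3.   1.7] False
34 [-3.6  4.8  2. ] False
32 [-4.6  7.1  2.2] False
30 [-5.8  9.6  3.2] False
28 [-7.1  9.9  3.2] False
28.0 28.9083
nut c 0.5285581665039063 0.20291412353515625 dims 72.42594146728516 5.72076416015625 az 39.85726106106935 ztop 0.17427510832583593 188
30.4833
```

```bash
python3 - <<'E'
from h import *
manip.finish_job(); print(manip.current_t())
E
```

```text
the job is handed in; nothing more can be done
the job is handed in; nothing more can be done
```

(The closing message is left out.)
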